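# Find the hidden push-tile of a keepsake box and open the lid

## Task

Open the wooden keepsake box on the bedside stool with a fingertip: its catch is hidden, one of the five like square tiles along the front of its top being a push button set just below flush, so feel along the row until you find the tile that gives, and press that tile in until the lid springs ajar. Then push the lid on over with the finger until it leans back, wide open, on its stop. Pick nothing up, and leave everything else on the stool where it is.

Things in the scene. Friction and masses are not known exactly. Their poses are not given: they have to be found in the camera images.
- box: Dark wooden keepsake box, heavy and fast on the stool: 178 mm front to back (x), 264 mm wide (y), 75 mm high. Origin: centre of its underside; +x points from its front to its back (hinge side), +y to its left, z up. Its top has two parts, level with each other at 75 mm: in front the tile strip, behind it the lid.
- strip (a point): Centre of the third tile, at the height of the top, 58 mm in front of the box's origin; axes as the box. Five 45 x 45 mm tiles lie in a row along y, centres at -96, -48, 0, +48, +96 mm from here, each in its own 46 x 46 mm opening between flush wooden bars 2 mm wide. Four tiles are solid and level with the top; one, in any of the five places, is the catch.
- catch (a joint): How far the catch tile is pressed in, m: 0 released, 0.006 fully home. It looks like the other tiles but its face lies 2 mm lower when released. It gives straight down under 1.5 N at first, 4 N at the end, then stops hard; a spring brings it back. From about 0.0035 on it draws the bolt and frees the lid.
- lid (a joint): Lid angle, rad: 0 shut, 1.9 wide open on its stop (leaning 19 degrees back past upright). Bolted shut at the start. Once freed, two spring pins lift it to about 1.1 rad, where it rests; from there it swings lightly (under 2 N at its edge), and past upright it falls back onto the stop by itself.
- lid_edge (a point): Middle of the lid's free front edge, on its upper face; moves with it. When shut it lies 25 mm in front of the box's origin, 75 mm high; x points from this edge to the hinge, y along the edge. The lid is 264 mm wide, 107 mm from this edge to the hinge, 8 mm thick; on its underside two steel keepers stand 15 mm proud at y = -90 and +90 mm, close to the edge.
- lid_hinge (a point): Middle of the lid's hinge line, fixed on the box 82 mm behind its origin, 75 mm above the stool; axes as the box.
- torch: Loose black plastic torch with a thumb switch, lying; 166 mm long (x towards the lens), 42 mm thick. Origin: under its middle. To the right of the box (-y).
- bangles: Loose stack of glass bangles, diameter 72 mm, 42 mm high. Origin: centre of its underside. To the left of the box.
- tiffin: Loose round steel tiffin of three tiers with a wire handle, diameter 125 mm, 196 mm high. Origin: centre of its underside. Right of the torch.
- bottle: Loose empty white plastic bottle with a twist cap, diameter 62 mm, 150 mm high. Origin: centre of its underside. Left of the bangles.
- tumbler: Loose steel tumbler, diameter 74 mm, 85 mm high. Origin: centre of its underside. Front left of the box.
- matchbox: Loose cardboard matchbox 36 x 56 x 14 mm. Origin: centre of its underside. Behind the box.
- comb: Loose black plastic comb, 150 mm along y, 28 mm wide, 5 mm high. Origin: under its middle. In front of the box, to the right.

How it is judged:
By the outcome, as a careful person would: the job done as asked, in the order asked, and still so for the second after the job is handed in, with the robot touching nothing.
It also fails if it takes over 58 s, if anything falls off the work surface, if the arm or the gripper's body presses on something with over 40 N, if the wrist force passes 120 N, or if a joint passes its speed limit or range.

## Robot

A 6-joint arm with a two-finger parallel gripper is mounted at the origin on the work surface. World frame = base frame: x ahead of the robot, y to its left, z up, the work surface at z = 0. Lengths are in m, angles in rad, forces in N, time in s.
With the tool pointing down it reaches from about 0.375 to 0.9 m from the base axis. Payload 3.1 kg.
Tool frame: the origin (TCP) lies midway between the tips of the shut fingers; the grasp point (between the pads) lies manip.grip_depth behind it (manip.grip_depth is the distance from the TCP to the grasp point, in m); z points along the fingers, y is the direction in which the jaws open and shut (so a half turn about z gives the same grasp; the last joint's range is limited). The gripper opens to 85 mm and grips with 20 to 120 N. Pads are 22 mm wide; open, the fingers measure 114 mm over their backs; the gripper's body (76 mm by 85 mm) begins 54 mm behind the grasp point. The pads swing forward as they close: fully open they stand 13 mm farther back than shut.
Start: joints at [0.982, 0.527, 1.433, -0, 1.181, -0.178], TCP at [0.25, 0.573, 0.231] pointing down, gripper open.
Joint ranges: [-3.08, 3.08], [-0.75, 2.2], [0.22, 2.44], [-1.43, 4.57], [0, 2.65], [-2.85, 2.85]. Speed limits (rad/s): [2.79, 2.79, 3.14, 3.14, 3.14, 3.14].

## Interface

Orientations are given as a unit quaternion [x, y, z, w].
In Python, from station import manip, vision gives the robot as it stands.
- The arm moves only by the shell command python3 -m crank 'ROWS' [FORCE]. ROWS is JSON, a list of rows, each an object with "grip": the closure, from 0 (fully open) to 1 (shut); "offset": the shift along the tool's x, y, z in mm, a list of three; "angular": the turn, a rotation vector about the tool's x, y, z in degrees, a list of three. A call has 1 to 10 rows; each row is the pose to reach, as a shift and turn from the pose commanded when the call began, along the tool's axes at that moment; what a row does not reach only later rows make up. A row lasts 1/10 s, in which the tool goes at most 50 mm and 8.59 degrees, less where a joint would pass 70% of its speed; a pose out of reach is approached as far as the arm can. A call with a gripper value outside its range is refused whole. The fingers move at their own pace and stop on an object; FORCE is the grip in N (left out, the last holds). Time passes only in rows, so rows that repeat a pose let the fingers close. It gives the time, the measured TCP pose, the force and the opening at its end, in the units of the state.
- manip.sense(): the state, without advancing time (a new reading comes with each control period).
- vision.snapshot(name): name is "side" or "top"; returns a dict with "pixels" (480x640x3 uint8, red, green, blue), "intrinsics" (3x3 intrinsics, pixels), "dist" ([k1, k2, p1, p2, k3] as OpenCV has them; the pictures are not rectified), "R" (3x3) and "t" (3): a world point X has camera coordinates R X + t. Camera axes: x right, y down, z forward; pixel columns grow to the right and rows downward; lengths in m; the calibration is good to about 2 mm. A picture is of the moment at which its call begins. There is no depth.
- manip.sign_off(): hands the job in, once; it reports no verdict.
The state is a dict: "t": time; "q": joint angles; "qd": joint speeds; "tau": joint torques, N m; "tcp_pos": TCP position; "tool_rot": TCP orientation; "force": force on the tool from outside, world axes, zero at the start; "ft_torque": the same for the moment, N m; "finger_gap": opening from 0.0 (shut) to 1.0 (fully open).
Only numpy, scipy, OpenCV 4.12 (cv2) and the standard library are available. Lean on these libraries where they do the work, as an engineer would, in place of code of your own. Each camera call takes 0.05 s, during which the arm holds its last target.

## Working session

There is one attempt and no reset: what is moved stays moved. The work goes in short steps, Python scripts to look and compute and a shell command to move; the robot and the scene stay as the last step left them, time stands still between calls to the robot, and variables do not carry over. Pictures are saved under pics/ and viewed, and the job is handed in when it is done.

```bash
ls; mkdir -p pics
python3 - <<'E'
from station import manip, vision
import cv2
for n in ("side","top"):
    s=vision.snapshot(n); cv2.imwrite(f"pics/{n}0.png",s["pixels"][:,:,::-1]); print(n,s["intrinsics"],s["dist"],s["R"],s["t"])
print(manip.sense(), manip.grip_depth)
E
```

```text
pics
side [[450.25061523   0.         316.90834597]
 [  0.         450.25061523 243.74820657]
 [  0.           0.           1.        ]] [-0.00616046  0.          0.          0.          0.        ] [[ 0.99443889 -0.10406666 -0.0161687 ]
 [-0.09013574 -0.76161273 -0.64173328]
 [ 0.05446875  0.6396219  -0.76675744]] [-0.54276992  0.13266671  1.05530797]
top [[464.88233939   0.         321.16611877]
 [  0.         464.88233939 241.1719926 ]
 [  0.           0.           1.        ]] [-0.04883855  0.          0.          0.          0.        ] [[ 0.0063148  -0.99988122  0.01405948]
 [-0.99255615 -0.00797734 -0.12152634]
 [ 0.12162407 -0.0131874  -0.99248863]] [0.03839633 0.59205341 1.20230429]
{'t': 0.1, 'q': array([ 9.81524271e-01,  5.28321836e-01,  1.43379031e+00, -4.10954489e-05,
        1.18142439e+00, -1.78460989e-01]), 'qd': array([ 0.00112862, -0.00092485, -0.00266933, -0.0003567 ,  0.00082942,
       -0.00018785]), 'tau': array([-4.81261050e-04, -4.43305850e+01, -1.78585768e+01, -2.58927084e-04,
        3.87890512e-03,  6.33538235e-06]), 'tcp_pos': array([0.24918504, 0.57245909, 0.23045791]), 'tool_rot': array([ 2.03956435e-01,  9.78979483e-01, -9.08323508e-04, -3.46381080e-04]), 'force': array([-1.34583409, -0.55781438, -0.14016079]), 'ft_torque': array([-0.04351915, -0.0398388 , -0.04685329]), 'finger_gap': 1.000298664475749} 0.0187
```

View pics/top0.png

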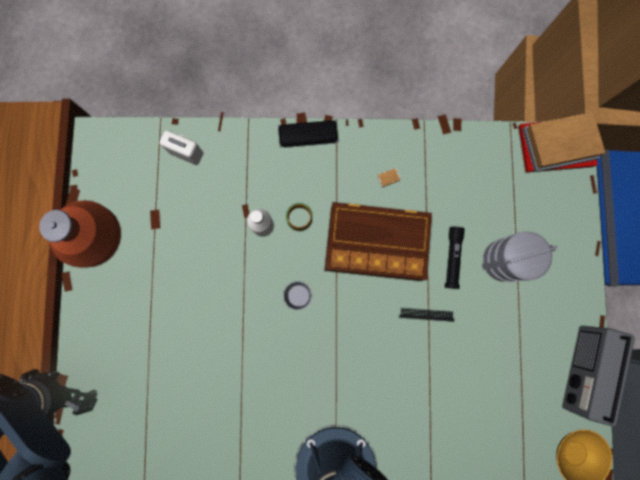

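View pics/side0.png

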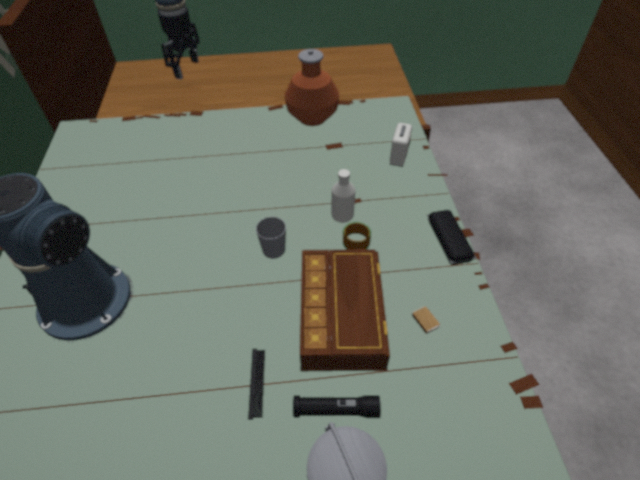

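The top view shows the box at columns 325–432, rows 203–280, with tiles along the near edge (row ~260). The torch is to its right (455,258), bangles (299,216), tumbler (297,295) and comb (427,314). Next I'll enlarge the box in both views.

```bash
cat > h.py <<'E'
import numpy as np, cv2
from station import manip, vision
def ray(s,uv):
    p=cv2.undistortPoints(np.array([[uv]],float),s["intrinsics"],np.array(s["dist"]))[0,0]
    R=np.array(s["R"]);t=np.array(s["t"])
    return -R.T@t, R.T@np.array([p[0],p[1],1])
def onplane(s,uv,z):
    c,d=ray(s,uv); return c+d*(z-c[2])/d[2]
def proj(s,X):
    r,_=cv2.Rodrigues(np.array(s["R"])); return cv2.projectPoints(np.array(X,float).reshape(-1,3),r,np.array(s["t"]),s["intrinsics"],np.array(s["dist"]))[0][:,0]
E
python3 - <<'E'
from h import *
t=cv2.imread("pics/top0.png")[190:300,310:450]; cv2.imwrite("pics/top0c.png",cv2.resize(t,None,fx=5,fy=5,interpolation=cv2.INTER_CUBIC))
t=cv2.imread("pics/side0.png")[235:385,285:405]; cv2.imwrite("pics/side0c.png",cv2.resize(t,None,fx=4,fy=4,interpolation=cv2.INTER_CUBIC))
E
```

```text
(no output)
```

View pics/top0c.png

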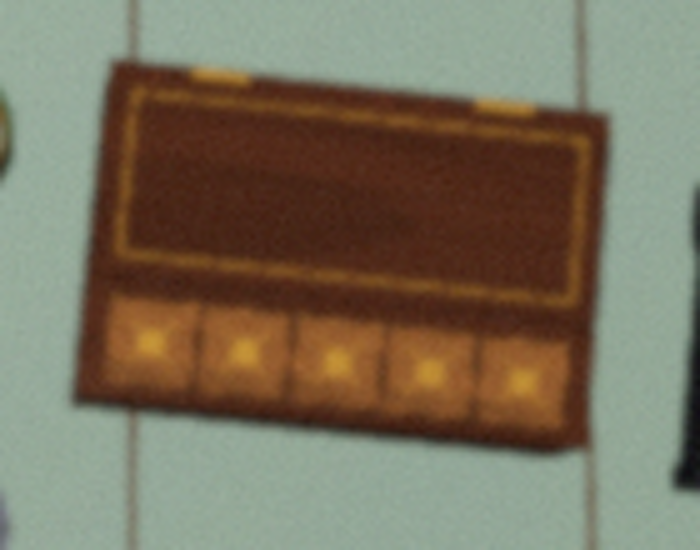

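View pics/side0c.png

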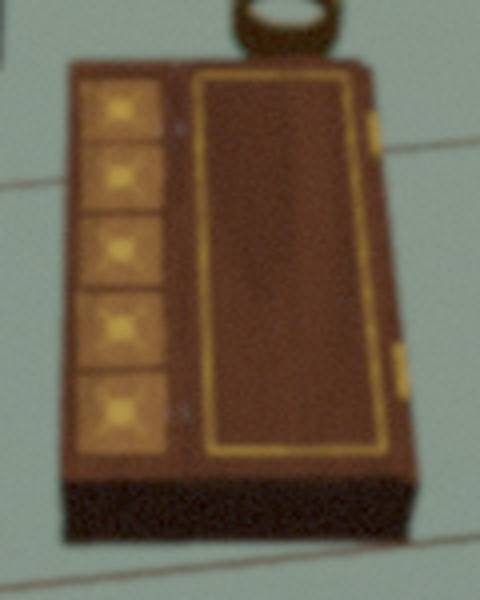

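The enlargements show the five tile medallions clearly, at crop positions (152,343)…(523,381) in the top view and (120,109)…(120,411) in the side view. I'll refine these with a colour mask and triangulate.

Run:
```python
from h import *
S={n:vision.snapshot(n) for n in("top","side")}
seed={"top":[(310+x/5,190+y/5) for x,y in[(152,343),(244,352),(337,363),(430,373),(523,381)]],
"side":[(285+x/4,235+y/4) for x,y in[(120,109),(120,176),(120,248),(120,328),(120,411)]]}
pts={}
for n,s in S.items():
    im=s["pixels"].astype(float); w=im[:,:,1]  # green bright in medallion
    out=[]
    for u,v in seed[n]:
        u0,v0=int(round(u)),int(round(v)); r=4
        p=w[v0-r:v0+r+1,u0-r:u0+r+1]; q=np.clip(p-np.percentile(p,70),0,None)
        yy,xx=np.mgrid[v0-r:v0+r+1,u0-r:u0+r+1]; out.append(((q*xx).sum()/q.sum(),(q*yy).sum()/q.sum()))
    pts[n]=out
P=[]
for a,b in zip(pts["top"],pts["side"]):
    c1,d1=ray(S["top"],a);c2,d2=ray(S["side"],b)
    A=np.c_[d1,-d2];k=np.linalg.lstsq(A,c2-c1,rcond=None)[0]
    p=c1+k[0]*d1;q=c2+k[1]*d2
    print(np.round((p+q)/2,4),"miss",np.round(np.linalg.norm(p-q),4),"top75",np.round(onplane(S["top"],a,.075)[:2],4),"side75",np.round(onplane(S["side"],b,.075)[:2],4))
    P.append((onplane(S["top"],a,.075)+onplane(S["side"],b,.075))/2)
P=np.array(P);c=P.mean(0);d=P[0]-P[4];print("third",c,"pitch",np.linalg.norm(d)/4,"yaw deg",np.degrees(np.arctan2(-d[0],d[1])))
yaw=np.arctan2(-d[0],d[1]);print("yaw",yaw)
R=np.array([[np.cos(yaw),-np.sin(yaw)],[np.sin(yaw),np.cos(yaw)]])
o=c[:2]+R@[.058,0];print("origin",o)
for n in S:
    im=S[n]["pixels"][:,:,::-1].copy()
    for x,y in[(-.089,-.132),(-.089,.132),(.089,.132),(.089,-.132)]:
        u=proj(S[n],[*(o+R@[x,y]),.075])[0];cv2.circle(im,tuple(np.int32(np.round(u))),1,(255,0,255),-1)
    cv2.imwrite(f"pics/chk_{n}.png",cv2.resize(im[190:390,270:450],None,fx=3,fy=3))
```

```text
[ 0.5426 -0.005   0.0723] miss 0.0027 top75 [ 0.5437 -0.0048] side75 [ 0.5411 -0.0072]
[ 0.5377 -0.0533  0.0749] miss 0.0026 top75 [ 0.539  -0.0532] side75 [ 0.5364 -0.0535]
[ 0.5331 -0.101   0.0747] miss 0.002 top75 [ 0.5341 -0.1009] side75 [ 0.532  -0.1013]
[ 0.528  -0.1488  0.075 ] miss 0.0021 top75 [ 0.529  -0.1488] side75 [ 0.5269 -0.1489]
[ 0.5233 -0.1966  0.0743] miss 0.0026 top75 [ 0.5246 -0.1964] side75 [ 0.522 -0.197]
third [ 0.53289558 -0.10120752  0.075     ] pitch 0.04790753156345624 yaw deg -5.723098746745804
yaw -0.09988691654747539
origin [ 0.59060647 -0.10699133]
```

```bash
cat >> h.py <<'E'
from scipy.spatial.transform import Rotation as Ro
YAW=-0.0999; O=np.array([0.5906,-0.1070])
B=np.array([[np.cos(YAW),-np.sin(YAW)],[np.sin(YAW),np.cos(YAW)]])
def goal(bx,by,z,tilt=0):
    """box-frame mm -> offset mm, angular deg for crank; jaw along box y, tool down"""
    s=manip.sense(); R=Ro.from_quat(s["tool_rot"])
    p=np.r_[O+B@[bx/1e3,by/1e3],z/1e3]
    ex=np.r_[B@[-1,0],0]; ey=np.r_[B@[0,1],0]
    G=Ro.from_matrix(np.c_[ex,ey,[0,0,-1]])
    if tilt: G=Ro.from_rotvec(np.radians(tilt)*ey)*G
    print("offset",np.round(R.inv().apply(p-s["tcp_pos"])*1e3,1),"ang",np.round((R.inv()*G).as_rotvec(degrees=True),2))
def st():
    s=manip.sense(); d=s["tcp_pos"]; b=B.T@(d[:2]-O)*1e3
    print("t",round(s["t"],2),"box xy",np.round(b,1),"z",round(d[2]*1e3,2),"F",np.round(s["force"],2),"gap",round(s["finger_gap"],3),"q",np.round(s["q"],2))
E
python3 -c "
from h import *
st(); goal(-63,96,200); goal(-63,96,231)"
```

```text
t 0.2 box xy [-407.4  642.2] z 230.68 F [-1.17 -0.48  0.37] gap 1.0 q [ 0.98  0.53  1.43 -0.    1.18 -0.18]
offset [-494.9 -414.7   31.1] ang [ -0.08  -0.03 -17.81]
offset [-4.949e+02 -4.147e+02  1.000e-01] ang [ -0.08  -0.03 -17.81]
```

View pics/chk_top.png

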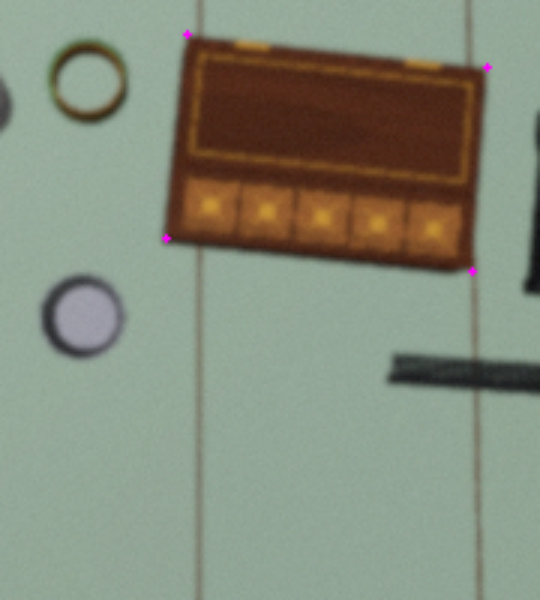

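View pics/chk_side.png

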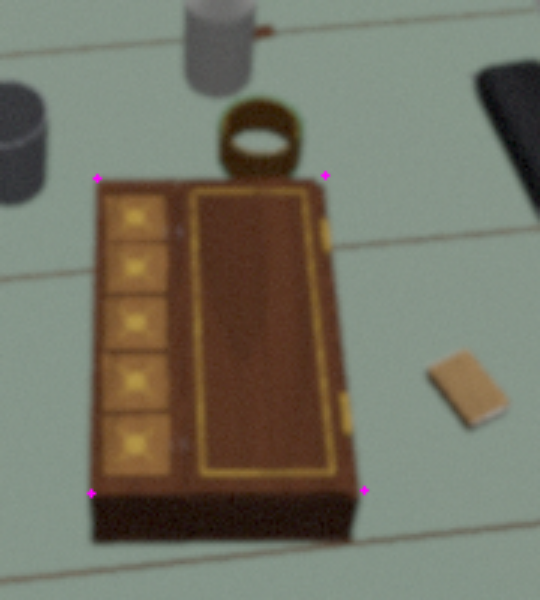

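The predicted corners land on the box corners in both views, within about 2 px. The triangulated +96 tile came out about 2 mm lower than its neighbours, so I'll feel that one first. I'm moving above it with the fingers shut.

```bash
python3 -m crank '[{"grip":1,"offset":[-38,-32,0],"angular":[0,0,-4]},{"grip":1,"offset":[-76,-64,0],"angular":[0,0,-8]},{"grip":1,"offset":[-114,-96,0],"angular":[0,0,-12]},{"grip":1,"offset":[-152,-128,0],"angular":[0,0,-16]},{"grip":1,"offset":[-190,-160,0],"angular":[0,0,-17.8]},{"grip":1,"offset":[-228,-192,0],"angular":[0,0,-17.8]},{"grip":1,"offset":[-266,-224,0],"angular":[0,0,-17.8]},{"grip":1,"offset":[-304,-256,0],"angular":[0,0,-17.8]},{"grip":1,"offset":[-342,-288,0],"angular":[0,0,-17.8]},{"grip":1,"offset":[-380,-320,0],"angular":[0,0,-17.8]}]' 20; python3 -c "
from h import *
st(); goal(-63,96,130)"
```

```text
t: 1.2
tcp_pos: [0.4707, 0.1259, 0.2314]
tool_rot: [0.05, 0.999, 0.0, 0.0]
force: [-0.0, 1.5, 0.3]
finger_gap: 0.0
t 1.2 box xy [-142.5  219.8] z 231.41 F [-0.01  1.48  0.32] gap 0.0 q [ 0.03  0.34  1.77  0.    1.03 -1.44]
offset [ -79.6 -123.8  101.4] ang [ 0.01  0.01 -0.02]
```

```bash
python3 -m crank '[{"grip":1,"offset":[-24,-38,0],"angular":[0,0,0]},{"grip":1,"offset":[-48,-75,15],"angular":[0,0,0]},{"grip":1,"offset":[-70,-110,40],"angular":[0,0,0]},{"grip":1,"offset":[-80,-125,70],"angular":[0,0,0]},{"grip":1,"offset":[-80,-125,100],"angular":[0,0,0]},{"grip":1,"offset":[-80,-125,120],"angular":[0,0,0]},{"grip":1,"offset":[-80,-125,130],"angular":[0,0,0]},{"grip":1,"offset":[-80,-125,130],"angular":[0,0,0]},{"grip":1,"offset":[-80,-125,130],"angular":[0,0,0]}]'; python3 -c "
from h import *
st(); goal(-63,96,80)"
```

```text
t: 2.1
tcp_pos: [0.5378, -0.0044, 0.1019]
tool_rot: [0.05, 0.999, -0.0, 0.001]
force: [0.8, 0.2, 0.3]
finger_gap: 0.001
t 2.1 box xy [-62.8  96.8] z 101.9 F [0.83 0.23 0.29] gap 0.001 q [-0.22  0.6   1.76 -0.    0.77 -1.69]
offset [ 0.2 -0.8 21.9] ang [-0.01  0.06  0.01]
```

```bash
python3 -m crank '[{"grip":1,"offset":[0,-1,10],"angular":[0,0,0]},{"grip":1,"offset":[0,-1,18],"angular":[0,0,0]},{"grip":1,"offset":[0,-1,22],"angular":[0,0,0]},{"grip":1,"offset":[0,-1,22],"angular":[0,0,0]},{"grip":1,"offset":[0,-1,22],"angular":[0,0,0]}]'
python3 - <<'E'
from h import *
st()
for n in("top","side"):
    im=vision.snapshot(n)["pixels"][190:390,270:450,::-1]; cv2.imwrite(f"pics/a_{n}.png",cv2.resize(im,None,fx=3,fy=3))
E
python3 -m crank '[{"grip":1,"offset":[0,0,1],"angular":[0,0,0]},{"grip":1,"offset":[0,0,2],"angular":[0,0,0]},{"grip":1,"offset":[0,0,3],"angular":[0,0,0]},{"grip":1,"offset":[0,0,3],"angular":[0,0,0]},{"grip":1,"offset":[0,0,3],"angular":[0,0,0]}]'; python3 -c "
from h import *
st()"
```

```text
t: 2.6
tcp_pos: [0.5371, -0.0055, 0.0793]
tool_rot: [0.05, 0.999, 0.0, -0.0]
force: [0.8, -0.4, -0.6]
finger_gap: 0.0
t 2.6 box xy [-63.3  95.7] z 79.25 F [ 0.79 -0.37 -0.58] gap 0.0 q [-0.22  0.64  1.78 -0.    0.72 -1.69]
t: 3.2
tcp_pos: [0.5371, -0.0055, 0.0763]
tool_rot: [0.05, 0.999, 0.0, -0.0]
force: [-0.6, -0.2, -0.7]
finger_gap: -0.001
t 3.2 box xy [-63.3  95.7] z 76.29 F [-0.6  -0.17 -0.65] gap -0.001 q [-0.22  0.65  1.78  0.    0.72 -1.69]
```

View pics/a_side.png

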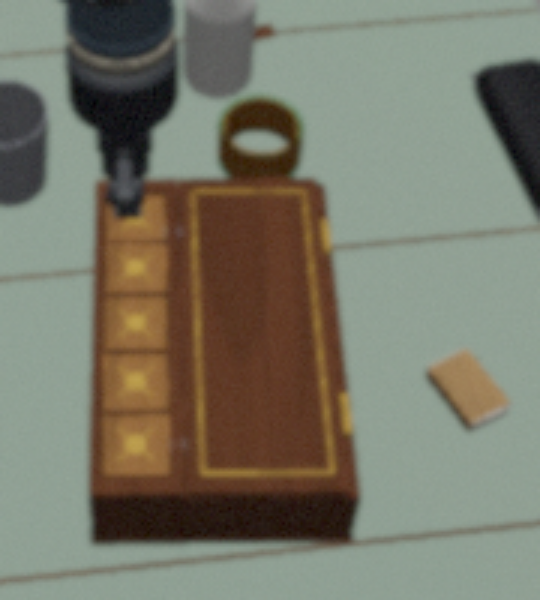

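View pics/a_top.png

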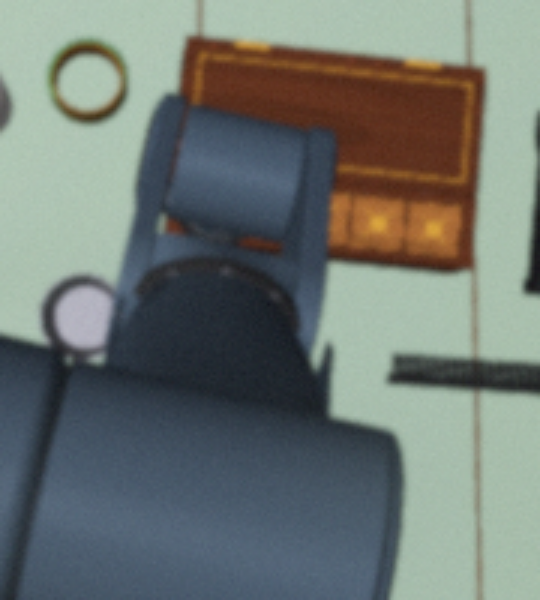

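In the side view the shut fingers stand just over the far (+96) tile at (125,210), which is right. I'll go lower in 1 mm steps and watch the force.

```bash
for i in 1; do python3 -m crank '[{"grip":1,"offset":[0,0,1],"angular":[0,0,0]},{"grip":1,"offset":[0,0,1],"angular":[0,0,0]}]'; python3 -c "
from h import *
st()"
python3 -m crank '[{"grip":1,"offset":[0,0,1],"angular":[0,0,0]},{"grip":1,"offset":[0,0,1],"angular":[0,0,0]}]'; python3 -c "
from h import *
st()"; done
```

```text
t: 3.4
tcp_pos: [0.5371, -0.0055, 0.0752]
tool_rot: [0.05, 0.999, 0.0, -0.0]
force: [-0.5, -0.1, -0.1]
finger_gap: -0.002
t 3.4 box xy [-63.4  95.7] z 75.21 F [-0.46 -0.06 -0.07] gap -0.002 q [-0.22  0.65  1.78 -0.    0.71 -1.69]
t: 3.6
tcp_pos: [0.5371, -0.0055, 0.0742]
tool_rot: [0.05, 0.999, 0.0, -0.0]
force: [-0.3, 0.5, -0.3]
finger_gap: 0.0
t 3.6 box xy [-63.4  95.7] z 74.19 F [-0.27  0.48 -0.32] gap 0.0 q [-0.22  0.65  1.78  0.    0.71 -1.69]
```

```bash
python3 -m crank '[{"grip":1,"offset":[0,0,1],"angular":[0,0,0]},{"grip":1,"offset":[0,0,1],"angular":[0,0,0]}]'; python3 -c "
from h import *
st()"
python3 -m crank '[{"grip":1,"offset":[0,0,0.8],"angular":[0,0,0]},{"grip":1,"offset":[0,0,0.8],"angular":[0,0,0]}]'; python3 -c "
from h import *
st()"
```

```text
t: 3.8
tcp_pos: [0.5371, -0.0055, 0.0732]
tool_rot: [0.05, 0.999, 0.0, -0.0]
force: [0.2, 0.6, 0.5]
finger_gap: -0.001
t 3.8 box xy [-63.4  95.7] z 73.18 F [0.22 0.59 0.51] gap -0.001 q [-0.22  0.65  1.78 -0.    0.71 -1.69]
t: 4.0
tcp_pos: [0.5371, -0.0055, 0.0726]
tool_rot: [0.05, 0.999, -0.0, -0.0]
force: [-0.6, 0.8, 0.2]
finger_gap: -0.001
t 4.0 box xy [-63.3  95.7] z 72.55 F [-0.55  0.79  0.22] gap -0.001 q [-0.22  0.65  1.78 -0.    0.71 -1.69]
```

```bash
python3 -m crank '[{"grip":1,"offset":[0,0,0.7],"angular":[0,0,0]},{"grip":1,"offset":[0,0,0.7],"angular":[0,0,0]}]'; python3 -c "
from h import *
st()"
python3 -m crank '[{"grip":1,"offset":[0,0,0.7],"angular":[0,0,0]},{"grip":1,"offset":[0,0,0.7],"angular":[0,0,0]}]'; python3 -c "
from h import *
st()"
```

```text
t: 4.2
tcp_pos: [0.5371, -0.0055, 0.0719]
tool_rot: [0.05, 0.999, -0.0, 0.0]
force: [-0.6, 0.1, 1.3]
finger_gap: -0.005
t 4.2 box xy [-63.3  95.7] z 71.89 F [-0.64  0.08  1.29] gap -0.005 q [-0.22  0.65  1.78 -0.    0.71 -1.69]
t: 4.4
tcp_pos: [0.5371, -0.0055, 0.0711]
tool_rot: [0.05, 0.999, -0.0, -0.0]
force: [-1.0, 0.2, 1.4]
finger_gap: 0.001
t 4.4 box xy [-63.3  95.7] z 71.14 F [-0.95  0.21  1.43] gap 0.001 q [-0.22  0.66  1.78 -0.    0.7  -1.69]
```

This tile gives: about 1.4 N and still sinking at 71 mm. I'll press it on home.

```bash
python3 -m crank '[{"grip":1,"offset":[0,0,1],"angular":[0,0,0]},{"grip":1,"offset":[0,0,2],"angular":[0,0,0]},{"grip":1,"offset":[0,0,3],"angular":[0,0,0]},{"grip":1,"offset":[0,0,3],"angular":[0,0,0]}]'
python3 - <<'E'
from h import *
st()
for n in("top","side"):
    im=vision.snapshot(n)["pixels"][130:390,250:480,::-1]; cv2.imwrite(f"pics/b_{n}.png",cv2.resize(im,None,fx=2.3,fy=2.3))
E
```

```text
t: 4.8
tcp_pos: [0.5371, -0.0055, 0.068]
tool_rot: [0.05, 0.999, 0.0, -0.0]
force: [-1.4, 0.3, 2.9]
finger_gap: -0.002
t 4.8 box xy [-63.3  95.7] z 68.01 F [-1.42  0.32  2.9 ] gap -0.002 q [-0.22  0.66  1.78  0.    0.7  -1.69]
```

View pics/b_side.png

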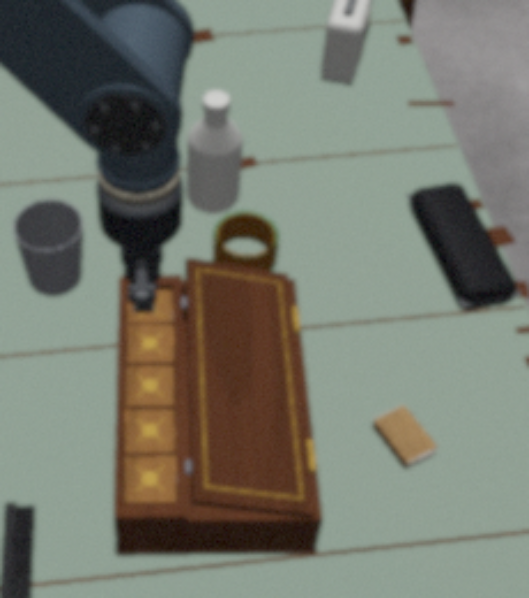

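The lid has sprung free: its front edge (pixels ~(190,265)–(195,500)) is already above the strip and rising. I'll hold until it settles.

```bash
python3 -m crank '[{"grip":1,"offset":[0,0,0.5],"angular":[0,0,0]},{"grip":1,"offset":[0,0,0.5],"angular":[0,0,0]},{"grip":1,"offset":[0,0,0.5],"angular":[0,0,0]},{"grip":1,"offset":[0,0,0.5],"angular":[0,0,0]},{"grip":1,"offset":[0,0,0.5],"angular":[0,0,0]},{"grip":1,"offset":[0,0,0.5],"angular":[0,0,0]},{"grip":1,"offset":[0,0,0.5],"angular":[0,0,0]},{"grip":1,"offset":[0,0,0.5],"angular":[0,0,0]},{"grip":1,"offset":[0,0,0.5],"angular":[0,0,0]},{"grip":1,"offset":[0,0,0.5],"angular":[0,0,0]}]'
python3 - <<'E'
from h import *
st()
for n in("top","side"):
    im=vision.snapshot(n)["pixels"][130:390,250:480,::-1]; cv2.imwrite(f"pics/c_{n}.png",cv2.resize(im,None,fx=2.3,fy=2.3))
E
```

```text
t: 5.9
tcp_pos: [0.5372, -0.0055, 0.0676]
tool_rot: [0.05, 0.999, -0.0, 0.0]
force: [-0.8, -0.5, 3.0]
finger_gap: -0.002
t 5.9 box xy [-63.3  95.7] z 67.62 F [-0.79 -0.46  2.99] gap -0.002 q [-0.22  0.66  1.78 -0.    0.7  -1.69]
```

View pics/c_side.png

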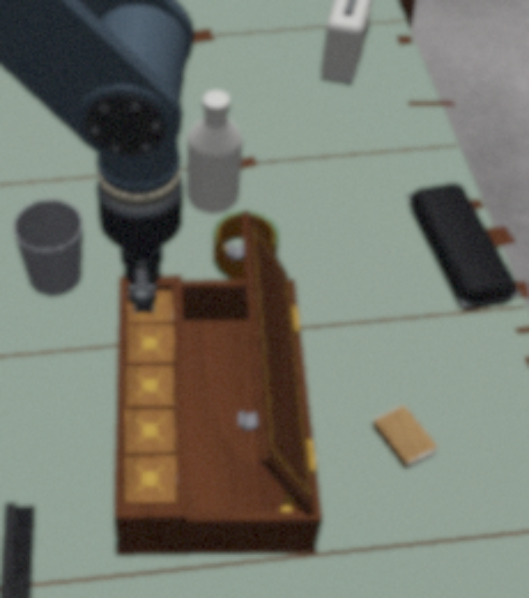

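View pics/c_top.png

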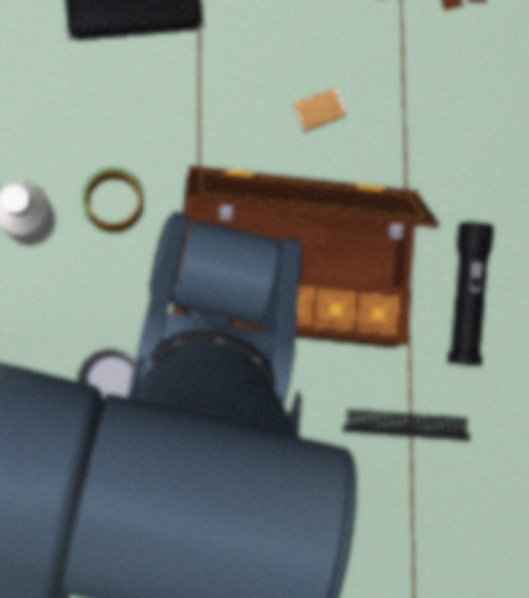

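The lid rests at about 60–65°, its upper edge running from (248,215) to (270,460) in the side view, and its keepers are well clear of the gripper. I'll lift straight up and move to the middle of the lid, keeping in front of it.

```bash
python3 -m crank '[{"grip":1,"offset":[0,0,-8],"angular":[0,0,0]},{"grip":1,"offset":[0,0,-25],"angular":[0,0,0]},{"grip":1,"offset":[0,0,-50],"angular":[0,0,0]},{"grip":1,"offset":[0,-20,-70],"angular":[0,0,0]},{"grip":1,"offset":[0,-45,-77],"angular":[0,0,0]},{"grip":1,"offset":[0,-75,-77],"angular":[0,0,0]},{"grip":1,"offset":[0,-90,-77],"angular":[0,0,0]},{"grip":1,"offset":[0,-96,-77],"angular":[0,0,0]},{"grip":1,"offset":[0,-96,-77],"angular":[0,0,0]},{"grip":1,"offset":[0,-96,-77],"angular":[0,0,0]}]'
python3 - <<'E'
from h import *
st()
for n in("top","side"):
    im=vision.snapshot(n)["pixels"][130:390,250:480,::-1]; cv2.imwrite(f"pics/d_{n}.png",cv2.resize(im,None,fx=2.3,fy=2.3))
E
```

```text
t: 7.0
tcp_pos: [0.5272, -0.1001, 0.1442]
tool_rot: [0.05, 0.999, 0.0, -0.001]
force: [0.6, 0.6, -0.3]
finger_gap: -0.0
t 7.0 box xy [-63.8   0.5] z 144.25 F [ 0.58  0.56 -0.28] gap -0.0 q [-0.4   0.53  1.74  0.    0.87 -1.87]
```

View pics/d_side.png

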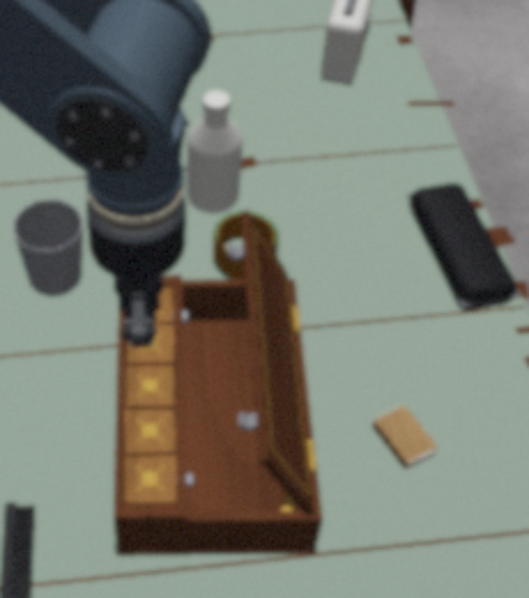

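The fingers are now in front of the lid's middle (tip at pixel (140,335)), and the lid stays at rest. I'll approach and push on in the box's +x direction.

```bash
python3 -m crank '[{"grip":1,"offset":[-12,0,0],"angular":[0,0,0]},{"grip":1,"offset":[-28,0,0],"angular":[0,0,0]},{"grip":1,"offset":[-44,0,0],"angular":[0,0,0]},{"grip":1,"offset":[-58,0,0],"angular":[0,0,0]},{"grip":1,"offset":[-68,0,0],"angular":[0,0,0]},{"grip":1,"offset":[-76,0,0],"angular":[0,0,0]},{"grip":1,"offset":[-84,0,0],"angular":[0,0,0]},{"grip":1,"offset":[-92,0,0],"angular":[0,0,0]},{"grip":1,"offset":[-100,0,0],"angular":[0,0,0]},{"grip":1,"offset":[-100,0,0],"angular":[0,0,0]}]'
python3 - <<'E'
from h import *
st()
for n in("top","side"):
    im=vision.snapshot(n)["pixels"][130:390,250:480,::-1]; cv2.imwrite(f"pics/e_{n}.png",cv2.resize(im,None,fx=2.3,fy=2.3))
E
```

```text
t: 8.1
tcp_pos: [0.6284, -0.1114, 0.1448]
tool_rot: [0.05, 0.999, -0.0, 0.001]
force: [-0.5, 0.4, 0.3]
finger_gap: 0.001
t 8.1 box xy [38.1 -0.6] z 144.76 F [-0.5   0.35  0.31] gap 0.001 q [-0.35  0.65  1.48  0.    1.02 -1.82]
```

View pics/e_side.png

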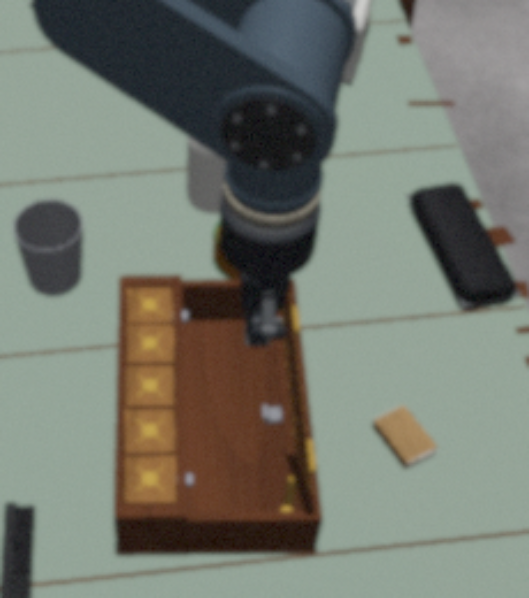

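The lid has followed the finger to roughly 75–80° (its edge now around (290,300)–(290,460)). I'll push on past upright.

```bash
python3 -m crank '[{"grip":1,"offset":[-7,0,0],"angular":[0,0,0]},{"grip":1,"offset":[-14,0,0],"angular":[0,0,0]},{"grip":1,"offset":[-21,0,0],"angular":[0,0,0]},{"grip":1,"offset":[-27,0,0],"angular":[0,0,0]},{"grip":1,"offset":[-33,0,0],"angular":[0,0,0]},{"grip":1,"offset":[-38,0,0],"angular":[0,0,0]},{"grip":1,"offset":[-38,0,0],"angular":[0,0,0]},{"grip":1,"offset":[-38,0,0],"angular":[0,0,0]},{"grip":1,"offset":[-38,0,0],"angular":[0,0,0]},{"grip":1,"offset":[-38,0,0],"angular":[0,0,0]}]'
python3 - <<'E'
from h import *
st()
for n in("top","side"):
    im=vision.snapshot(n)["pixels"][130:390,250:480,::-1]; cv2.imwrite(f"pics/f_{n}.png",cv2.resize(im,None,fx=2.3,fy=2.3))
E
```

```text
t: 9.2
tcp_pos: [0.6646, -0.1147, 0.1446]
tool_rot: [0.05, 0.999, 0.0, -0.0]
force: [0.1, -0.4, 0.2]
finger_gap: 0.0
t 9.2 box xy [74.4 -0.3] z 144.59 F [ 0.14 -0.36  0.24] gap 0.0 q [-0.34  0.69  1.37 -0.    1.08 -1.81]
```

View pics/f_side.png

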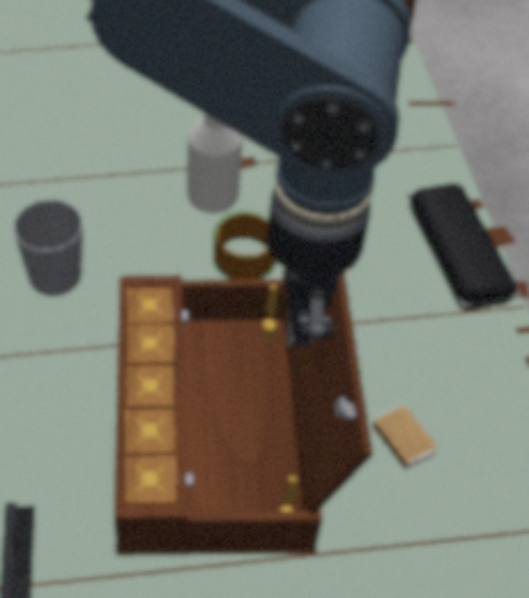

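The lid now leans back past upright, its free edge at about (345,280)–(370,455), with the underside and keeper showing. I'll withdraw forward, then up, and check.

```bash
python3 -m crank '[{"grip":1,"offset":[12,0,0],"angular":[0,0,0]},{"grip":1,"offset":[35,0,0],"angular":[0,0,0]},{"grip":1,"offset":[65,0,-5],"angular":[0,0,0]},{"grip":1,"offset":[95,0,-20],"angular":[0,0,0]},{"grip":1,"offset":[125,0,-40],"angular":[0,0,0]},{"grip":1,"offset":[155,0,-65],"angular":[0,0,0]},{"grip":1,"offset":[185,0,-85],"angular":[0,0,0]},{"grip":1,"offset":[205,0,-100],"angular":[0,0,0]},{"grip":1,"offset":[210,0,-100],"angular":[0,0,0]},{"grip":1,"offset":[210,0,-100],"angular":[0,0,0]}]'
python3 - <<'E'
from h import *
st()
for n in("top","side"):
    im=vision.snapshot(n)["pixels"][:,:,::-1]; cv2.imwrite(f"pics/g_{n}.png",im)
E
```

```text
t: 10.3
tcp_pos: [0.4558, -0.0939, 0.2449]
tool_rot: [0.05, 0.999, -0.0, 0.001]
force: [-0.0, -0.8, -0.2]
finger_gap: -0.002
t 10.3 box xy [-135.4   -0.4] z 244.9 F [-0.02 -0.75 -0.22] gap -0.002 q [-0.44  0.29  1.8   0.    1.04 -1.91]
```

View pics/g_side.png

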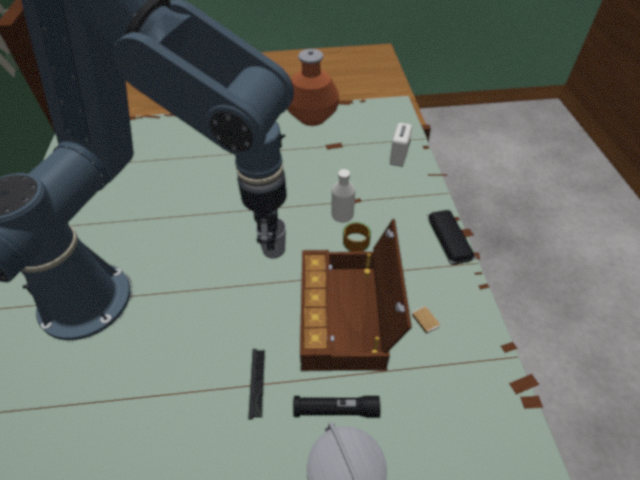

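View pics/g_top.png

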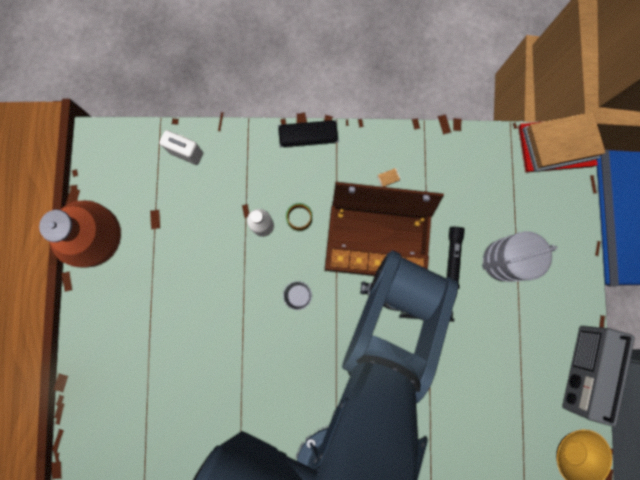

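Both views show the lid leaning back, with its free edge running from (392,221) to (410,326) in the side view and (335,183) to (443,194) in the top view. The other things look unmoved. I'll work out the lid angle from those corners and compare the loose items against the first pictures.

Run:
```python
from h import *
S={n:vision.snapshot(n) for n in("top","side")}
for a,b in [((335,183),(392,221)),((443,194),(410,327))]:
    c1,d1=ray(S["top"],a);c2,d2=ray(S["side"],b)
    k=np.linalg.lstsq(np.c_[d1,-d2],c2-c1,rcond=None)[0];p=c1+k[0]*d1;q=c2+k[1]*d2;m=(p+q)/2
    x=B.T@(m[:2]-O); print("box",np.round(x*1e3),"z",round(m[2]*1e3),"miss",round(np.linalg.norm(p-q)*1e3,1),"lid angle",round(np.pi/2+np.arctan2(x[0]-.082,m[2]-.075),2))
# predicted edge pixels at 1.9
for th in(1.7,1.9):
  for n in S: print(th,n,[np.round(proj(S[n],[*(O+B@[.082-.107*np.cos(th),y]),.075+.107*np.sin(th)])[0]) for y in(.132,-.132)])
rois={"side":{"tumbler":(255,215,290,260),"bottle":(328,168,358,224),"torch":(290,392,384,418),"comb":(246,345,268,420),"tiffin":(300,420,390,480),"matchbox":(413,305,440,333)},
"top":{"bangles":(284,201,315,232),"tumbler":(282,280,313,310),"bottle":(245,205,273,237),"tiffin":(480,228,558,284),"torch":(445,225,466,255),"matchbox":(376,167,401,182)}}
for n in S:
    o=cv2.imread(f"pics/{n}0.png").astype(float);c=S[n]["pixels"][:,:,::-1].astype(float)
    for k,(x0,y0,x1,y1) in rois[n].items():
        A=cv2.cvtColor(o[y0:y1,x0:x1].astype(np.float32),cv2.COLOR_BGR2GRAY);C=cv2.cvtColor(c[y0:y1,x0:x1].astype(np.float32),cv2.COLOR_BGR2GRAY)
        print(n,k,"shift px",np.round(cv2.phaseCorrelate(A,C)[0],2),"diff",round(float(np.abs(A-C).mean()),1))
st()
```

```text
box [112. 131.] z 169 miss 4.2 lid angle 1.88
box [ 113. -131.] z 174 miss 2.6 lid angle 1.88
1.7 top [array([334., 189.]), array([444., 201.])]
1.7 side [array([386., 217.]), array([401., 326.])]
1.9 top [array([335., 181.]), array([444., 193.])]
1.9 side [array([395., 218.]), array([413., 327.])]
top bangles shift px [-0.13  0.07] diff 12.8
top tumbler shift px [-0.13  0.03] diff 12.5
top bottle shift px [-0.13 -0.03] diff 12.3
top tiffin shift px [-0.03 -0.02] diff 12.9
top torch shift px [0.01 0.01] diff 8.2
top matchbox shift px [0.55 0.32] diff 13.6
side tumbler shift px [ 0.28 -0.13] diff 22.2
side bottle shift px [0.05 0.08] diff 14.4
side torch shift px [0.05 0.52] diff 9.9
side comb shift px [0.05 0.44] diff 11.3
side tiffin shift px [-0.01  0.03] diff 15.7
side matchbox shift px [ 0.56 -0.19] diff 15.0
t 10.5 box xy [-134.5   -0.4] z 243.81 F [ 0.2  -0.48 -0.32] gap -0.002 q [-0.44  0.3   1.8   0.    1.04 -1.91]
```

```bash
python3 -c "
from station import manip
print(manip.sign_off())"
```

```text
the job is handed in; nothing more can be done
None
```

The box is open, with its lid leaning back at about 1.88 rad against the stop's 1.9, and I have handed the job in at about 10.5 s of the 58 s allowed.

- **Finding the catch:** In the two camera views the leftmost tile (+96 mm) looked about 2 mm lower than the others, so I felt that one first. The shut fingertip met nothing at 75 mm, the height of the top. The tile then gave under about 1.3 N from about 72 mm, so the other four were never touched.
- **Pressing it:** I pressed it down to 67.6 mm at about 3 N. The lid sprang up to roughly 60–65° and rested there.
- **Opening the lid:** I pushed it at the middle of its free edge until it passed upright and fell back on its stop, then drew the arm clear.

**Last checks**
- **Lid angle:** Both top corners of the lid gave 1.88 rad, though the two camera rays missed each other by 3–4 mm.
- **Other things:** The items I compared had shifted no more than about 0.6 px from the first pictures, so nothing appears to have moved. The matchbox, torch and comb showed the largest shifts (0.4–0.6 px). Overall brightness differed between the pictures, so I relied on the measured shifts.
- **Forces:** Readings after each move showed about 3 N at most, and the arm was touching nothing at hand-in.

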